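Raking light on a carved fragment

TASK

Take the inspection torch out of its charging dock and hold it up beside the stone fragment so that its beam rakes low across the carved folds, square to them, from whichever side you like: aimed at the middle of the carving, the lens about 10 cm from it, the torch sloping down towards the stone at about 20 degrees from level. Touch neither the fragment nor its pad, leave the other things where they are, and finish still holding the torch steady there.

Things in the scene. Friction and masses are not known exactly. Their poses are not given: they have to be found in the camera images.
- torch: Dark metal torch, round rod 130 mm long, 0.1-0.2 kg, lens down in the dock cup. Origin: centre of the lens face; z axis from lens to tail (beam goes out along -z). Head 34 mm diameter for z 0-45 mm, cone to z 56, then handle 26 mm diameter to the flat tail at z 130. Centre of mass near z 50. Round: its turn about its own axis is free.
- dock: Black charging dock, screwed down. Origin: centre of the underside of its base, 105 (x) by 85 (y) by 16 mm. Its round cup, 47 mm outside, leans 30 degrees from vertical towards the dock's -x, so the torch's tail leans to -x; inside 37-39 mm wide, 48 mm deep, lip at most 90 mm above the bench. No latch: the torch draws straight out along its axis.
- relief: Broken piece of a pale stone relief lying face up: the lower part of a draped figure, eight rounded folds along x from hem and feet (at -x, by a base moulding) to the broken end (+x). About 165 mm (x, along the folds) by 104 mm (y, across the folds), 26 mm thick, 30 mm over the folds, 37 mm over the feet, 1.1 kg, loose on the pad. Origin: centre of its underside, z up.
- carving (a point): The middle of the carved folds: x = 12 mm, y = 0, z = 28 mm from the fragment's origin, so 48 mm above the bench; axes as the fragment's.
- pad: Dark grey foam pad under the fragment, 186 (x) by 130 (y) by 20 mm, fixed; origin at the centre of its underside.
- jar: White plastic screw-top jar, 68 mm in diameter, 95 mm tall, standing loose; origin at the centre of its base.
- tape: Roll of paper tape lying flat, 90 mm outside diameter, 24 mm tall, loose; origin at the centre of its underside.
- unguent: Small terracotta flask, 60 mm in diameter, 84 mm tall, standing loose; origin at the centre of its base.
Not all that is in view belongs to the job. What is shaped like the unguent but turquoise is not meant.

How it is judged:
On the way:
1. the torch is drawn clear of the dock's cup, held in the fingers (contact force between torch and the fingers above 1 N and contact force between torch and dock below 0.1 N and distance between torch and dock above 0.1 m and height (world z) of torch above 0.06 m), for 0.2 s.
At the end, for the whole second after the job is handed in: Torch at rest in the fingers, lens over 55 mm up, touching nothing else, sloping down 7 to 36 deg; carving middle 65 to 140 mm ahead of the lens, within 25 mm of the beam axis; lens within 35 mm of the line square to the folds; fragment moved under 6 mm, other things under 20 mm and upright (contact force between torch and the fingers above 1 N and angle between torch's own z axis and vertical between 0.94 and 1.45 rad and x of carving in the frame of torch between -0.025 and 0.025 m and y of carving in the frame of torch between -0.025 and 0.025 m and z of carving in the frame of torch between -0.14 and -0.065 m and x of torch in the frame of carving between -0.035 and 0.035 m and contact force between torch and dock below 0.3 N and contact force between torch and relief below 0.3 N and contact force between torch and pad below 0.3 N and contact force between torch and jar below 0.3 N and contact force between torch and tape below 0.3 N and contact force between torch and unguent below 0.3 N and height (world z) of torch above 0.055 m and linear speed of torch below 0.03 m/s and angular speed of torch below 0.25 rad/s and distance of each of jar, tape, unguent from where it was at the start of the episode below 0.02 m and angle between each of jar, tape, unguent's own z axis and vertical below 0.2 rad and distance of relief from where it was at the start of the episode below 0.006 m); the arm keeps its last pose, push and grip.
It fails at once if the torch or the robot touches the fragment or its pad (contact force between any of torch, the arm, the fingers and relief above 0.5 N or contact force between any of torch, the arm, the fingers and pad above 0.5 N).
It fails at once if a bystander is knocked over or pushed away (distance of any of jar, tape, unguent from where it was at the start of the episode above 0.03 m or angle between any of jar, tape, unguent's own z axis and vertical above 0.5 rad).
It also fails if it takes over 38 s, if anything falls off the work surface, if the arm or the gripper's body presses on something with over 40 N, if the wrist force passes 120 N, or if a joint passes its speed limit or range.

ROBOT

A 7-joint arm with a two-finger parallel gripper is mounted at the origin on the work surface. World frame = base frame: x ahead of the robot, y to its left, z up, the work surface at z = 0. Lengths are in m, angles in rad, forces in N, time in s.
With the tool pointing down it reaches from about 0.425 to 0.875 m from the base axis. Payload 4.7 kg.
Tool frame: the origin (TCP) lies on the centre line of the jaws, within the pads' length; the fingertips stand 22 mm ahead of it and the grasp point (between the pads) lies 3 mm ahead of it; z points along the fingers, y is the line along which they close (so a half turn about z gives the same grasp; the last joint's range is limited). The gripper opens to 87 mm and grips with 3 to 60 N. Pads are 19 mm wide; open, the fingers measure 117 mm over their backs; the gripper's body (75 mm by 190 mm) begins 51 mm behind the grasp point.
Start: joints at [-1.329, 0.321, -0.07, 1.45, 0.023, 1.371, -0.057], TCP at [0.147, 0.633, 0.245] pointing down, gripper open.
Joint ranges: [-2.86, 2.86], [-0.3, 2.09], [-1.38, 1.24], [0.06, 2.45], [-1.56, 4.7], [0.09, 2.05], [-2.69, 2.69]. Speed limits (rad/s): [2.57, 2.57, 3.14, 3.14, 3.14, 3.14, 3.14].

INTERFACE

Orientations are given as [roll, pitch, yaw] about the fixed x, y, z axes, in that order (R = Rz(yaw) Ry(pitch) Rx(roll)).
In Python, from rig import robot, viewer, finder gives the robot as it stands.
- The arm moves only by the tool send_rows, never from a script. Its argument "increments" is a list of rows, each an object of numbers: "tx", "ty", "tz": the shift along the tool's x, y, z in m; "roll": the turn about the tool's z in rad. In form: [{"tx": .., "ty": .., "tz": .., "roll": ..}, ...]. A call has 1 to 20 rows; each row shifts and turns the commanded pose from where the row before left it, along the tool's axes as they then stand; what a row does not reach is not made up. A row lasts 1/8 s, in which the tool goes at most 62.5 mm and 10.7 degrees, less where a joint would pass 70% of its speed; a pose out of reach is approached as far as the arm can. A call with a gripper value outside its range is refused whole. "gripper" is the finger opening in m, from 0 to 0.087, set as the call begins (left out, the last holds). The fingers move at their own pace and stop on an object; "force" is the grip in N (left out, the last holds). Time passes only in rows, so rows that do not move let the fingers close. It gives the time, the measured TCP pose, the force, the opening and the grip force at its end, in the units of the state.
- robot.sense(): the state, without advancing time (a new reading comes with each control period).
- viewer.grab_frame(name): name is "side" or "top"; returns the picture (384x512x3 uint8, red, green, blue); there is no depth.
- viewer.get_calibration(name): a dict with "K" (3x3 intrinsics, pixels), "world_to_cam" (4x4, takes a point from world to camera coordinates). Camera axes: x right, y up, looking along -z (the intrinsics and any distortion apply to the point x, -y, -z); pixel columns grow to the right and rows downward; lengths in m; the calibration is good to about 2 mm. A picture is of the moment at which its call begins. get_calibration takes no time and is no camera call.
- robot.sign_off(): hands the job in; it is judged then, once.
Trained networks look in the newest picture that a camera, given by its name, has taken for a name from the list of things; names that differ only in an ending like _2 or _b are one class to them, and where a whole thing is asked for, a point or a joint stands for the part that bears it (a point fixed in the world has none). Each returns a list of dicts, best first, with "score" (0 to 1); they miss things now and then, are a little off and sometimes report something else, mostly with a low value. They report only what shows in the picture. A call takes as long as a camera call. They do not tell look-alikes from the thing itself.
- finder.cut_out(camera, name): "mask" (384x512 bool, what is visible of it) and "box" ([left, top, right, bottom] in pixels, round what is visible of it).
The state is a dict: "time": time; "joints": joint angles; "qvel": joint speeds; "joint_torque": joint torques, N m; "tool_pos": TCP position; "orientation": TCP orientation; "contact_force": force on the tool from outside, world axes, zero at the start; "ft_torque": the same for the moment, N m; "gripper_width": finger opening in m; "gripper_force": force on a finger pad.
Only numpy, scipy, OpenCV 4.12 (cv2) and the standard library are available. Lean on these libraries where they do the work, as an engineer would, in place of code of your own. Each camera call takes 0.05 s, during which the arm holds its last target. There are 200 camera calls.

## Working session

There is one attempt and no reset: what is moved stays moved. The work goes in short steps, Python scripts to look and compute and a tool call to move; the robot and the scene stay as the last step left them, time stands still between calls to the robot, and variables do not carry over. Pictures are saved under pics/ and viewed, at most 10 in all, crops included, and the job is handed in when it is done.

Besides the shell and the picture viewer there is one more tool, called after "Call:" as name(argument=value, ...), one argument or row to a line, values as JSON. send_rows: Moves the arm, as the interface text tells. Its arguments: {"type":"object","properties":{"increments":{"type":"array"},"gripper":{"type":"number"},"force":{"type":"number"}},"required":["increments"]}

```bash
ls; mkdir -p pics
python3 - <<'E'
from rig import robot, viewer, finder
import cv2, numpy as np
ims=[]
for c in ("side","top"):
    im=viewer.grab_frame(c); cv2.imwrite(f"pics/{c}0.png",im[...,::-1])
    k=viewer.get_calibration(c); print(c,{a:np.round(b,4).tolist() if not isinstance(b,str) else b for a,b in k.items()})
    for n in ("torch","dock","relief","pad","jar","tape","unguent"):
        print(n,[(round(d['score'],2),np.round(d['box']).tolist()) for d in finder.cut_out(c,n)])
print(robot.sense())
E
```

```text
pics
side {'K': [[470.3091, 0.0, 258.5596], [0.0, 470.3091, 188.0863], [0.0, 0.0, 1.0]], 'world_to_cam': [[-0.907, -0.4211, -0.0024, 0.5662], [0.3161, -0.6846, 0.6568, -0.2533], [-0.2782, 0.595, 0.754, -0.974], [0.0, 0.0, 0.0, 1.0]]}
torch [(0.57, [218.0, 292.0, 254.0, 321.0])]
dock [(0.7, [180.0, 300.0, 256.0, 352.0]), (0.34, [253.0, 186.0, 347.0, 258.0]), (0.22, [220.0, 294.0, 253.0, 320.0])]
relief [(0.89, [268.0, 191.0, 343.0, 246.0])]
pad [(0.77, [251.0, 186.0, 349.0, 260.0])]
jar [(0.97, [313.0, 100.0, 335.0, 142.0]), (0.57, [218.0, 138.0, 254.0, 166.0])]
tape [(0.65, [217.0, 138.0, 251.0, 165.0])]
unguent [(0.98, [176.0, 212.0, 198.0, 243.0]), (0.76, [202.0, 179.0, 227.0, 214.0])]
top {'K': [[396.0489, 0.0, 248.3598], [0.0, 396.0489, 188.6459], [0.0, 0.0, 1.0]], 'world_to_cam': [[-0.0271, -0.9993, -0.0245, 0.0262], [0.9924, -0.0299, 0.1191, -0.6505], [-0.1198, -0.0211, 0.9926, -1.0897], [0.0, 0.0, 0.0, 1.0]]}
torch [(0.51, [136.0, 219.0, 151.0, 247.0])]
dock [(0.88, [137.0, 192.0, 167.0, 247.0])]
relief [(0.78, [241.0, 205.0, 275.0, 266.0])]
pad [(0.57, [235.0, 203.0, 283.0, 2
[... 191 characters left out ...]
8, 'joints': array([-1.32891231,  0.32098711, -0.07009106,  1.45047843,  0.02256254,
        1.37084571, -0.05692514]), 'qvel': array([ 0.00039338,  0.00063486,  0.00070078, -0.00119718,  0.00136092,
       -0.00199373,  0.00028454]), 'joint_torque': array([ 9.12546216e-05, -4.91035473e+01, -4.02653832e-01, -3.12746251e+01,
       -6.34863996e-02,  3.34766507e-02,  2.33888966e-05]), 'tool_pos': array([0.14680219, 0.63321703, 0.24460566]), 'orientation': array([3.14152571e+00, 1.17801904e-05, 2.91378612e+00]), 'contact_force': array([ 0.3608468 , -0.03863918,  0.78245804]), 'ft_torque': array([-0.01633596, -0.00147553, -0.03900364]), 'gripper_force': 0.0, 'gripper_width': 0.08703255933882935}
```

```bash
cd pics; python3 -c "
import cv2,numpy as np
a=cv2.imread('side0.png');b=cv2.imread('top0.png')
cv2.imwrite('both.png',cv2.resize(np.vstack([a,b]),None,fx=.78,fy=.78))"
```

```text
(no output)
```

View pics/both.png

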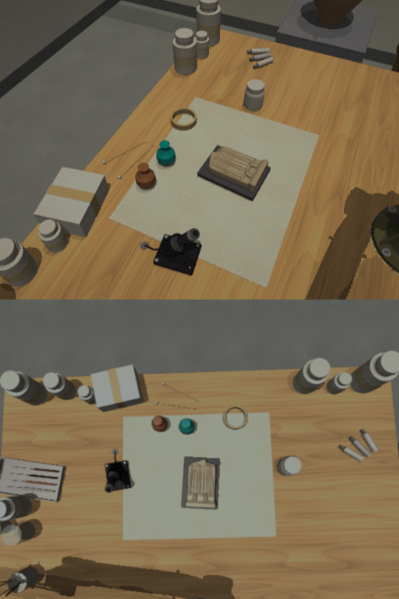

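```bash
cat > h.py <<'E'
import numpy as np
from rig import robot, viewer, finder
C={c:viewer.get_calibration(c) for c in ("side","top")}
def proj(c,P):
    W=np.array(C[c]["world_to_cam"]);K=np.array(C[c]["K"])
    p=np.atleast_2d(P)@W[:3,:3].T+W[:3,3]
    q=np.c_[p[:,0],-p[:,1],-p[:,2]]@K.T
    return q[:,:2]/q[:,2:]
def plane(c,uv,z):
    W=np.array(C[c]["world_to_cam"]);K=np.array(C[c]["K"])
    d=np.c_[np.atleast_2d(uv),np.ones(len(np.atleast_2d(uv)))]@np.linalg.inv(K).T
    d=(d*[1,-1,-1])@W[:3,:3]; o=-W[:3,:3].T@W[:3,3]
    return o+d*((z-o[2])/d[:,2])[:,None]
E
python3 - <<'E'
from h import *
import cv2
print({c:[k for k in C[c]] for c in C})
for c in C:
    viewer.grab_frame(c)
    for n,z in (("pad",.02),("relief",.046),("dock",.016)):
        m=finder.cut_out(c,n)[0]["mask"].astype(np.uint8)
        ct=max(cv2.findContours(m,0,1)[0],key=len)[:,0].astype(float)
        P=plane(c,ct,z)[:,:2]
        print(c,n,cv2.minAreaRect((P*1000).astype(np.float32)))
    for n,z in (("jar",.0475),("tape",.012),("unguent",.04)):
      for d in finder.cut_out(c,n):
        b=d["box"];print(c,n,round(d['score'],2),plane(c,[(b[0]+b[2])/2,(b[1]+b[3])/2],z).round(3)[0,:2])
a=cv2.imread('pics/side0.png');b=cv2.imread('pics/top0.png')
f=lambda im,x,y,w,h:cv2.resize(im[y:y+h,x:x+w],(400,300),interpolation=cv2.INTER_CUBIC)
cv2.imwrite('pics/crops.png',np.vstack([np.hstack([f(a,170,280,100,75),f(a,247,180,108,81)]),np.hstack([f(b,100,185,100,75),f(b,200,195,108,81)])]))
E
```

```text
{'side': ['K', 'world_to_cam'], 'top': ['K', 'world_to_cam']}
side pad ((759.0090942382812, -140.49510192871094), (86.00874328613281, 109.86802673339844), 25.507923126220703)
side relief ((516.6114501953125, -6.542991638183594), (125.84161376953125, 171.83241271972656), 85.94971466064453)
side dock ((577.2157592773438, 299.36614990234375), (153.1186065673828, 97.79608917236328), 8.99152660369873)
side jar 0.84 [ 0.579 -0.326]
side tape 0.8 [ 0.756 -0.146]
side unguent 0.75 [0.74  0.135]
top pad ((746.4606323242188, 135.73326110839844), (58.92229080200195, 62.8250732421875), 89.03861999511719)Traceback (most recent call last):
  File "<stdin>", line 7, in <module>
IndexError: list index out of range
```

Run:
```python
from h import *
import cv2
for c in C:
    viewer.grab_frame(c)
    for n,z in (("pad",.02),("relief",.046),("dock",.016)):
      for d in finder.cut_out(c,n)[:2]:
        m=d["mask"].astype(np.uint8)
        ct=max(cv2.findContours(m,0,1)[0],key=len)[:,0].astype(float)
        P=plane(c,ct,z)[:,:2]
        r=cv2.minAreaRect((P*1000).astype(np.float32))
        print(c,n,round(d['score'],2),np.round(r[0]),np.round(r[1]),round(r[2],1))
    for n,z in (("jar",.0475),("tape",.012),("unguent",.04)):
      for d in finder.cut_out(c,n):
        b=d["box"];print(c,n,round(d['score'],2),plane(c,[(b[0]+b[2])/2,(b[1]+b[3])/2],z).round(3)[0,:2])
a=cv2.imread('pics/side0.png');b=cv2.imread('pics/top0.png')
f=lambda im,x,y,w,h:cv2.resize(im[y:y+h,x:x+w],(400,300),interpolation=cv2.INTER_CUBIC)
cv2.imwrite('pics/crops.png',np.vstack([np.hstack([f(a,170,280,100,75),f(a,247,180,108,81)]),np.hstack([f(b,100,185,100,75),f(b,200,195,108,81)])]))
```

```text
side pad 0.92 [521.   1.] [136. 187.] 85.5
side relief 0.85 [517.  -5.] [119. 169.] 87.8
side dock 0.93 [578. 299.] [154.  99.] 8.5
side jar 0.82 [ 0.578 -0.33 ]
side tape 0.56 [ 0.76  -0.146]
side unguent 0.59 [0.738 0.137]
side unguent 0.57 [0.726 0.038]
side unguent 0.44 [ 0.578 -0.338]
top pad 0.95 [521. -11.] [132. 186.] 85.0
top relief 0.66 [519. -12.] [103. 169.] 88.0
top dock 0.65 [556. 293.] [107.  87.] 8.0
top jar 0.82 [ 0.569 -0.328]
top tape 0.84 [ 0.757 -0.156]
top tape 0.74 [ 0.519 -0.014]
top unguent 0.68 [0.731 0.03 ]
top unguent 0.62 [0.741 0.137]
```

View pics/crops.png

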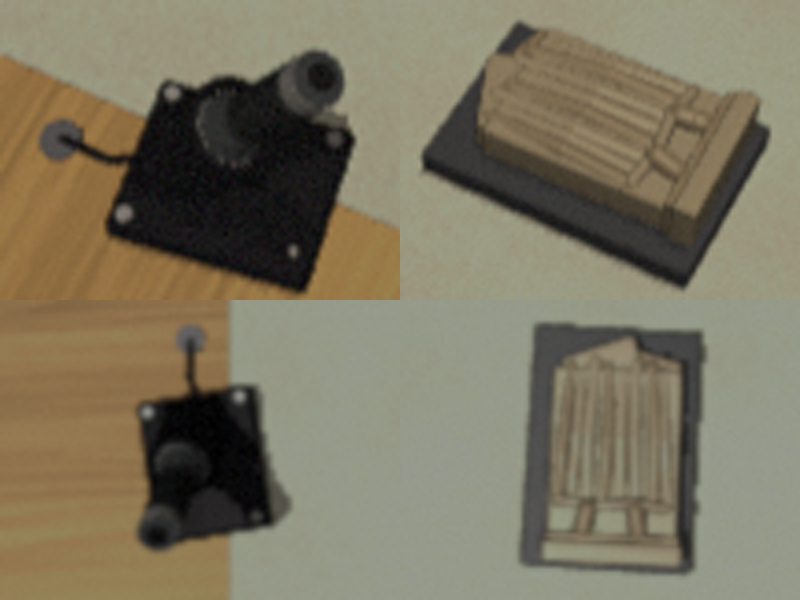

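```bash
cat > m.py <<'E'
from h import *
import cv2
from scipy.optimize import least_squares, minimize
uv={"side":[248.8,301.0],"top":[140,241.8]}
r=least_squares(lambda p:np.r_[proj("side",p)[0]-uv["side"],proj("top",p)[0]-uv["top"]],[.5,.3,.15])
T=r.x;print("tail",T.round(4),r.fun.round(2))
def masks(n):
    o={}
    for c in C:
        for _ in range(3):
            viewer.grab_frame(c);d=finder.cut_out(c,n)
            d=[e for e in d if e["score"]>.5]
            if d and (c=='top' or 1): o[c]=d[0]["mask"];break
    return o
S=4
def sil(c,V):
    im=np.zeros((384*S,512*S),np.uint8);h=cv2.convexHull((proj(c,V)*S+S/2).astype(np.int32));cv2.fillConvexPoly(im,h,1);return im
def fit(n,dim,z0,x0):
    M={c:cv2.resize(m.astype(np.float32),None,fx=S,fy=S)>.5 for c,m in masks(n).items()}
    B=np.array([[i,j,k] for i in(-.5,.5) for j in(-.5,.5) for k in(0,1)])*dim
    def cost(p,cs):
        R=np.array([[np.cos(p[2]),-np.sin(p[2]),0],[np.sin(p[2]),np.cos(p[2]),0],[0,0,1]])
        V=B@R.T+[p[0],p[1],z0]; s=0
        for c in cs: a=sil(c,V)>0;s+=1-(a&M[c]).sum()/(a|M[c]).sum()
        return s
    for cs in (["top"],["side"],["top","side"]):
        q=minimize(cost,x0,args=(cs,),method="Nelder-Mead",options=dict(initial_simplex=np.array(x0)+np.array([[0,0,0],[.01,0,0],[0,.01,0],[0,0,.1]]),xatol=1e-5,fatol=1e-5))
        print(n,cs,q.x.round(4),round(q.fun,3))
    return q.x
fit("pad",[.186,.130,.02],0,[.52,-.01,-.05])
fit("relief",[.165,.104,.028],.02,[.52,-.01,-.05])
E
python3 m.py
python3 - <<'E'
from h import *
import cv2
for y in (.08,.14): pass
im=cv2.imread('pics/top0.png')
# dock base corner pixels by eye (top crop/4+offset): TL,TR,BR
for c,z,P in (("top",.016,[[100+138/4,185+103/4],[100+258/4,185+88/4],[100+272/4,185+222/4]]),("side",.016,[[170+165/4,280+82/4],[170+108/4,280+228/4],[170+305/4,280+290/4],[170+352/4,280+135/4]])):
    q=plane(c,P,z)[:,:2];print(c,q.round(4).tolist(),[np.degrees(np.arctan2(*(q[i+1]-q[i])[::-1])).round(1) for i in range(len(q)-1)])
E
```

```text
tail [0.5092 0.2892 0.1341] [-0.14 -0.02  0.07  0.2 ]
pad ['top'] [ 0.5246 -0.0131 -0.0579] 0.814
pad ['side'] [ 0.521  -0.0084 -0.0845] 0.66
pad ['top', 'side'] [ 0.5209 -0.0101 -0.0723] 1.482
relief ['top'] [ 0.5153 -0.0127 -0.0382] 0.075
relief ['side'] [ 0.5177 -0.0148 -0.0599] 0.126
relief ['top', 'side'] [ 0.5159 -0.0131 -0.0448] 0.208
top [[0.599, 0.3412], [0.6074, 0.2534], [0.5105, 0.2434]] [np.float64(-84.5), np.float64(-174.1)]
side [[0.6086, 0.2661], [0.5961, 0.3468], [0.4951, 0.334], [0.5083, 0.2522]] [np.float64(98.7), np.float64(-172.8), np.float64(-80.8)]
```

The top crop shows the torch tail at about px (140,242), and the side view shows it at (249,301). The moulding and feet of the relief face the robot. The only torch is the one in the black dock. I move above it now.

Call:
send_rows(
  increments=[
    {"tx":-0.0223,"ty":-0.0124},
    {"tx":-0.0223,"ty":-0.0124},
    {"tx":-0.0223,"ty":-0.0124},
    {"tx":-0.0223,"ty":-0.0124},
    {"tx":-0.0223,"ty":-0.0124},
    {"tx":-0.0223,"ty":-0.0124},
    {"tx":-0.0223,"ty":-0.0124},
    {"tx":-0.0223,"ty":-0.0124},
    {"tx":-0.0223,"ty":-0.0124},
    {"tx":-0.0223,"ty":-0.0124},
    {"tx":-0.0223,"ty":-0.0124},
    {"tx":-0.0223,"ty":-0.0124},
    {"tx":-0.0223,"ty":-0.0124},
    {"tx":-0.0223,"ty":-0.0124},
    {"tx":-0.0223,"ty":-0.0124},
    {"tx":-0.0223,"ty":-0.0124},
    {"tx":-0.0223,"ty":-0.0124},
    {"tx":-0.0223,"ty":-0.0124},
    {"tx":-0.0223,"ty":-0.0124},
    {"tx":-0.0223,"ty":-0.0124},
  ],
  gripper=0.087,
)

```text
invalid input at $.increments[0]: expected keys tx, ty, tz, roll
```

Call:
send_rows(
  increments=[
    {"roll":-0.12},
    {"roll":-0.12},
    {"roll":-0.118},
    {},
  ],
)

```text
invalid input at $.increments[0]: expected keys tx, ty, tz, roll
```

Call:
send_rows(
  increments=[
    {"tx":-0.0223,"ty":-0.0124,"tz":0,"roll":0},
    {"tx":-0.0223,"ty":-0.0124,"tz":0,"roll":0},
    {"tx":-0.0223,"ty":-0.0124,"tz":0,"roll":0},
    {"tx":-0.0223,"ty":-0.0124,"tz":0,"roll":0},
    {"tx":-0.0223,"ty":-0.0124,"tz":0,"roll":0},
    {"tx":-0.0223,"ty":-0.0124,"tz":0,"roll":0},
    {"tx":-0.0223,"ty":-0.0124,"tz":0,"roll":0},
    {"tx":-0.0223,"ty":-0.0124,"tz":0,"roll":0},
    {"tx":-0.0223,"ty":-0.0124,"tz":0,"roll":0},
    {"tx":-0.0223,"ty":-0.0124,"tz":0,"roll":0},
    {"tx":-0.0223,"ty":-0.0124,"tz":0,"roll":0},
    {"tx":-0.0223,"ty":-0.0124,"tz":0,"roll":0},
    {"tx":-0.0223,"ty":-0.0124,"tz":0,"roll":0},
    {"tx":-0.0223,"ty":-0.0124,"tz":0,"roll":0},
    {"tx":-0.0223,"ty":-0.0124,"tz":0,"roll":0},
    {"tx":-0.0223,"ty":-0.0124,"tz":0,"roll":0},
    {"tx":-0.0223,"ty":-0.0124,"tz":0,"roll":0},
    {"tx":-0.0223,"ty":-0.0124,"tz":0,"roll":0},
    {"tx":-0.0223,"ty":-0.0124,"tz":0,"roll":0},
    {"tx":-0.0223,"ty":-0.0124,"tz":0,"roll":0},
  ],
  gripper=0.087,
)

```text
time: 4.9
tool_pos: [0.5263, 0.288, 0.2448]
orientation: [-3.141, 0.0, 2.912]
contact_force: [-0.4, 0.8, 0.9]
gripper_width: 0.0872
gripper_force: 0.0
```

Call:
send_rows(
  increments=[
    {"tx":0,"ty":0,"tz":0,"roll":-0.12},
    {"tx":0,"ty":0,"tz":0,"roll":-0.12},
    {"tx":0,"ty":0,"tz":0,"roll":-0.118},
    {"tx":0,"ty":0,"tz":0,"roll":0},
  ],
)

```text
time: 5.4
tool_pos: [0.5257, 0.2889, 0.2448]
orientation: [-3.141, 0.0, -3.015]
contact_force: [0.4, -0.6, -0.0]
gripper_width: 0.0872
gripper_force: 0.0
```

Call:
send_rows(
  increments=[
    {"tx":0,"ty":0.001,"tz":0.02,"roll":0},
    {"tx":0,"ty":0.001,"tz":0.02,"roll":0},
    {"tx":0,"ty":0,"tz":0.02,"roll":0},
    {"tx":0,"ty":0,"tz":0.02,"roll":0},
    {"tx":0,"ty":0,"tz":0.02,"roll":0},
    {"tx":0,"ty":0,"tz":0.02,"roll":0},
    {"tx":0,"ty":0,"tz":0.017,"roll":0},
    {"tx":0,"ty":0,"tz":0,"roll":0},
  ],
)

```text
time: 6.4
tool_pos: [0.5242, 0.2918, 0.1062]
orientation: [-3.14, -0.002, -3.013]
contact_force: [-0.1, -0.4, 0.9]
gripper_width: 0.0867
gripper_force: 0.0
```

Run:
```python
from h import *
import cv2
o=[]
for c,(x,y,w,h) in (("side",(160,240,133,100)),("top",(90,160,133,100))):
    im=viewer.grab_frame(c)[...,::-1].copy();cv2.imwrite(f'pics/{c}1.png',im)
    o.append(cv2.resize(im[y:y+h,x:x+w],(400,300),interpolation=cv2.INTER_CUBIC))
cv2.imwrite('pics/g1.png',np.hstack(o))
s=robot.sense();print(s['tool_pos'],s['contact_force'])
```

```text
[0.52541931 0.29282752 0.10809388] [ 0.38661518  0.6641302  -0.58420813]
```

View pics/g1.png

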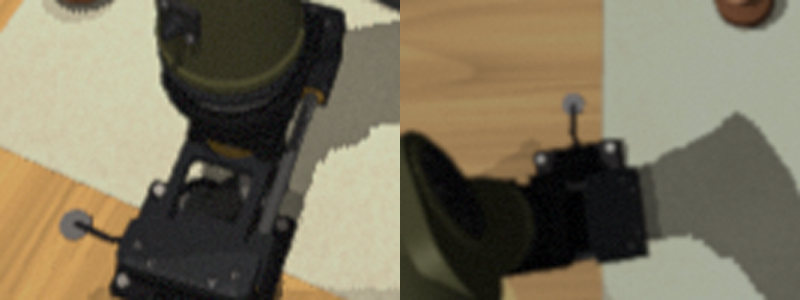

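The side crop shows the torch between the open fingers at about (215,200). I close the gripper and draw the torch out.

Call:
send_rows(
  increments=[
    {"tx":0,"ty":0,"tz":0,"roll":0},
    {"tx":0,"ty":0,"tz":0,"roll":0},
    {"tx":0,"ty":0,"tz":0,"roll":0},
    {"tx":0,"ty":0,"tz":0,"roll":0},
    {"tx":0,"ty":0,"tz":0,"roll":0},
    {"tx":0,"ty":0,"tz":0,"roll":0},
  ],
  gripper=0.01,
  force=40,
)

```text
time: 7.25
tool_pos: [0.525, 0.2929, 0.1075]
orientation: [3.142, -0.0, -3.011]
contact_force: [0.6, -0.4, -0.6]
gripper_width: 0.035
gripper_force: 0.0
```

Call:
send_rows(
  increments=[
    {"tx":0,"ty":0,"tz":0,"roll":0},
    {"tx":0,"ty":0,"tz":0,"roll":0},
    {"tx":0,"ty":0,"tz":0,"roll":0},
  ],
)

```text
time: 7.62
tool_pos: [0.525, 0.2929, 0.1076]
orientation: [-3.142, -0.0, -3.011]
contact_force: [0.2, -0.3, 0.2]
gripper_width: 0.0247
gripper_force: 40.0
```

Call:
send_rows(
  increments=[
    {"tx":0.005,"ty":0,"tz":-0.00866,"roll":0},
    {"tx":0.005,"ty":0,"tz":-0.00866,"roll":0},
    {"tx":0.005,"ty":0,"tz":-0.00866,"roll":0},
    {"tx":0.005,"ty":0,"tz":-0.00866,"roll":0},
    {"tx":0.005,"ty":0,"tz":-0.00866,"roll":0},
    {"tx":0.005,"ty":0,"tz":-0.00866,"roll":0},
    {"tx":0.005,"ty":0,"tz":-0.00866,"roll":0},
    {"tx":0,"ty":0,"tz":-0.02,"roll":0},
    {"tx":0,"ty":0,"tz":-0.02,"roll":0},
    {"tx":0,"ty":0,"tz":-0.02,"roll":0},
    {"tx":0,"ty":0,"tz":0,"roll":0},
    {"tx":0,"ty":0,"tz":0,"roll":0},
  ],
)

```text
time: 9.12
tool_pos: [0.4899, 0.2881, 0.2274]
orientation: [-3.141, -0.001, -3.011]
contact_force: [-0.2, 0.9, -1.8]
gripper_width: 0.0249
gripper_force: 40.0
```

Run:
```python
from h import *
import cv2
o=[]
for c in C:
    im=viewer.grab_frame(c)[...,::-1].copy()
    # expected axis overlay corners: print projected
    o.append(im[150:384,60:372])
s=robot.sense();print(s['tool_pos'],s['contact_force'],s['gripper_width'],s['gripper_force'])
cv2.imwrite('pics/g2.png',cv2.resize(np.hstack(o),(800,300),interpolation=cv2.INTER_CUBIC))
```

```text
[0.48971804 0.28801035 0.22699302] [ 1.06849109 -0.73436653 -1.82506213] 0.024859354135091365 39.99916515313089
```

View pics/g2.png

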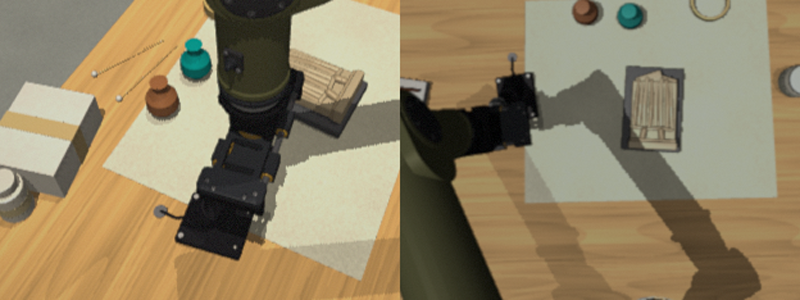

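The torch is drawn clear: the wrist carries about 1.8 N and the dock is empty. The tool can only point down, so I will lay the torch over against the free bench between dock and pad to reach the 20° slope.

Call:
send_rows(
  increments=[
    {"tx":-0.0064,"ty":-0.0182,"tz":0,"roll":0},
    {"tx":-0.0064,"ty":-0.0182,"tz":0,"roll":0},
    {"tx":-0.0064,"ty":-0.0182,"tz":0,"roll":0},
    {"tx":-0.0064,"ty":-0.0182,"tz":0,"roll":0},
    {"tx":-0.0064,"ty":-0.0182,"tz":0,"roll":0},
    {"tx":-0.0064,"ty":-0.0182,"tz":0,"roll":0},
    {"tx":-0.0064,"ty":-0.0182,"tz":0,"roll":0},
    {"tx":-0.0064,"ty":-0.0182,"tz":0,"roll":0},
    {"tx":0,"ty":0,"tz":0.02,"roll":0},
    {"tx":0,"ty":0,"tz":0.02,"roll":0},
    {"tx":0,"ty":0,"tz":0.02,"roll":0},
    {"tx":0,"ty":0,"tz":0.02,"roll":0},
    {"tx":0,"ty":0,"tz":0.02,"roll":0},
    {"tx":0,"ty":0,"tz":0.015,"roll":0},
    {"tx":0,"ty":0,"tz":0,"roll":0},
  ],
)

```text
time: 11.1
tool_pos: [0.5593, 0.1501, 0.112]
orientation: [-3.141, -0.002, -3.011]
contact_force: [0.0, 0.2, -1.7]
gripper_width: 0.0254
gripper_force: 40.0
```

Run:
```python
from h import *
import cv2
o=[]
for c in C:
    im=viewer.grab_frame(c)[...,::-1].copy()
    o.append(cv2.resize(im[140:320,160:352],(400,375),interpolation=cv2.INTER_CUBIC))
s=robot.sense();print(s['tool_pos'],s['contact_force'],s['gripper_width'],s['joints'].round(2))
cv2.imwrite('pics/g3.png',np.hstack(o))
```

```text
[0.56050809 0.15056548 0.11371463] [-0.25966892 -0.44539068 -1.9988568 ] 0.025119360273911366 [-0.57  0.28  0.31  1.79 -0.09  1.08  1.47]
```

View pics/g3.png

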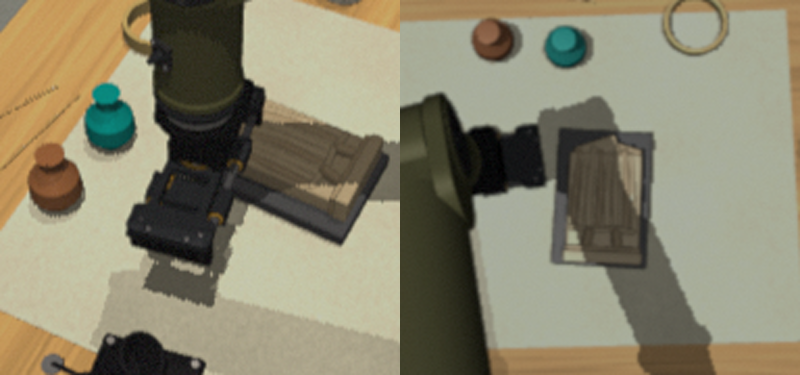

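Call:
send_rows(
  increments=[
    {"tx":0,"ty":0,"tz":0.0078,"roll":0},
    {"tx":0,"ty":0,"tz":0.0078,"roll":0},
    {"tx":0.009,"ty":0,"tz":0.0037,"roll":0},
    {"tx":0.009,"ty":0,"tz":0.0037,"roll":0},
    {"tx":0.008,"ty":0,"tz":0.005,"roll":0},
    {"tx":0,"ty":0,"tz":0,"roll":0},
  ],
  force=20,
)

```text
time: 11.95
tool_pos: [0.5331, 0.1473, 0.0848]
orientation: [3.141, -0.001, -3.011]
contact_force: [0.4, -0.5, -0.6]
gripper_width: 0.0247
gripper_force: 20.0
```

Call:
send_rows(
  increments=[
    {"tx":0.008,"ty":0,"tz":0.005,"roll":0},
    {"tx":0.007,"ty":0,"tz":0.0062,"roll":0},
    {"tx":0.007,"ty":0,"tz":0.0062,"roll":0},
    {"tx":0.006,"ty":0,"tz":0.0071,"roll":0},
    {"tx":0.006,"ty":0,"tz":0.0071,"roll":0},
    {"tx":0.003,"ty":0,"tz":0.0046,"roll":0},
    {"tx":0,"ty":0,"tz":0,"roll":0},
  ],
)

```text
time: 12.82
tool_pos: [0.4968, 0.1425, 0.0489]
orientation: [3.141, -0.001, -3.011]
contact_force: [-3.2, 0.9, 3.3]
gripper_width: 0.025
gripper_force: 20.0
```

Call:
send_rows(
  increments=[
    {"tx":0,"ty":0,"tz":0,"roll":0},
    {"tx":0,"ty":0,"tz":0,"roll":0},
  ],
  force=50,
)

```text
time: 13.08
tool_pos: [0.4977, 0.1427, 0.0495]
orientation: [3.141, 0.0, -3.011]
contact_force: [-4.8, -1.1, 6.1]
gripper_width: 0.0238
gripper_force: 50.1
```

Call:
send_rows(
  increments=[
    {"tx":0,"ty":0,"tz":-0.02,"roll":0},
    {"tx":0,"ty":0,"tz":-0.02,"roll":0},
    {"tx":0,"ty":0,"tz":-0.02,"roll":0},
    {"tx":0,"ty":0,"tz":-0.02,"roll":0},
    {"tx":0,"ty":0,"tz":-0.02,"roll":0},
    {"tx":0,"ty":0,"tz":-0.02,"roll":0},
    {"tx":0,"ty":0,"tz":-0.02,"roll":0},
    {"tx":0,"ty":0,"tz":0,"roll":0.145},
    {"tx":0,"ty":0,"tz":0,"roll":0.145},
    {"tx":0,"ty":0,"tz":0,"roll":0.145},
    {"tx":0,"ty":0,"tz":0,"roll":0.145},
    {"tx":0,"ty":0,"tz":0,"roll":0.145},
    {"tx":0,"ty":0,"tz":0,"roll":0.145},
    {"tx":0,"ty":0,"tz":0,"roll":0.145},
    {"tx":0,"ty":0,"tz":0,"roll":0.145},
    {"tx":0,"ty":0,"tz":0,"roll":0.145},
    {"tx":0,"ty":0,"tz":0,"roll":0.145},
    {"tx":0,"ty":0,"tz":0,"roll":0.145},
    {"tx":0,"ty":0,"tz":0,"roll":0.145},
    {"tx":0,"ty":0,"tz":0,"roll":0},
  ],
)

```text
time: 15.58
tool_pos: [0.4981, 0.1423, 0.1888]
orientation: [3.141, -0.0, 1.533]
contact_force: [0.6, -0.1, -1.5]
gripper_width: 0.0242
gripper_force: 50.1
```

Run:
```python
from h import *
import cv2
o=[]
for c in C:
    im=viewer.grab_frame(c)[...,::-1].copy();cv2.imwrite(f'pics/{c}4.png',im)
    o.append(cv2.resize(im[140:320,160:352],(400,375),interpolation=cv2.INTER_CUBIC))
    print(c,[(round(d['score'],2),d['box']) for d in finder.cut_out(c,"torch")])
s=robot.sense();print(s['tool_pos'],s['contact_force'],s['gripper_width'],s['orientation'],s['joints'].round(2))
cv2.imwrite('pics/g4.png',np.hstack(o))
```

```text
side []
top [(0.9, [205.3, 237.2, 230.2, 252.5])]
[0.49773898 0.14241697 0.1889317 ] [-0.07894659 -0.20863988 -1.87232901] 0.023751188228611123 [ 3.14120156e+00 -8.61121921e-05  1.53331531e+00] [-0.68  0.07  0.37  1.86 -0.03  1.21 -0.34]
```

View pics/g4.png

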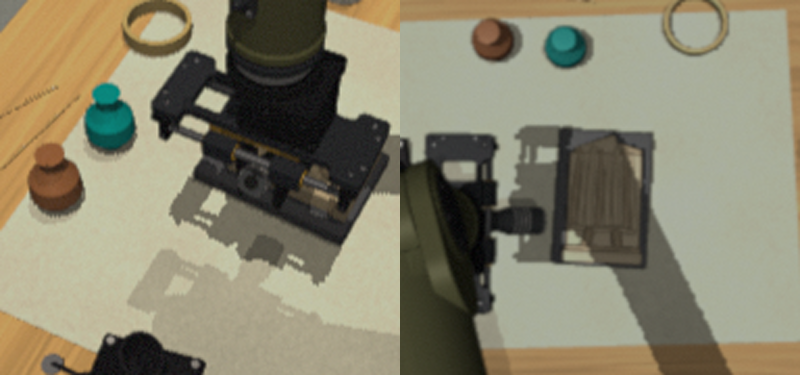

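Run:
```python
from h import *
g=np.array([.4978,.1424,.186]);x=np.array([.038,.999,0])
for th in (8,14,17,20,26):
    t=np.radians(th);a=x*np.cos(t)+[0,0,np.sin(t)];n=np.array([0,0,np.cos(t)])-x*np.sin(t)
    for s in (98,):
        print(th,"tail side",proj("side",g+a*(.130-s/1000)).round(1),"lens top-edge/low top",proj("top",np.array([g-a*s/1000+n*.017,g-a*s/1000-n*.017])).round(1).tolist())
```

```text
8 tail side [[280.2 236.8]] lens top-edge/low top [[234.0, 245.9], [232.9, 245.5]]
14 tail side [[280.4 235.5]] lens top-edge/low top [[234.2, 245.8], [231.7, 245.4]]
17 tail side [[280.5 234.8]] lens top-edge/low top [[234.1, 245.7], [230.9, 245.4]]
20 tail side [[280.7 234.1]] lens top-edge/low top [[233.9, 245.7], [230.1, 245.3]]
26 tail side [[281.  232.6]] lens top-edge/low top [[233.2, 245.6], [228.2, 245.2]]
```

Run:
```python
import cv2,numpy as np
a=cv2.imread('pics/side4.png')[205:250,250:310];b=cv2.imread('pics/top4.png')[220:265,185:245]
f=lambda i:cv2.convertScaleAbs(cv2.resize(i,(400,300),interpolation=cv2.INTER_CUBIC),alpha=2.2,beta=10)
cv2.imwrite('pics/g5.png',np.hstack([f(a),f(b)]))
```

```text
(no output)
```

View pics/g5.png

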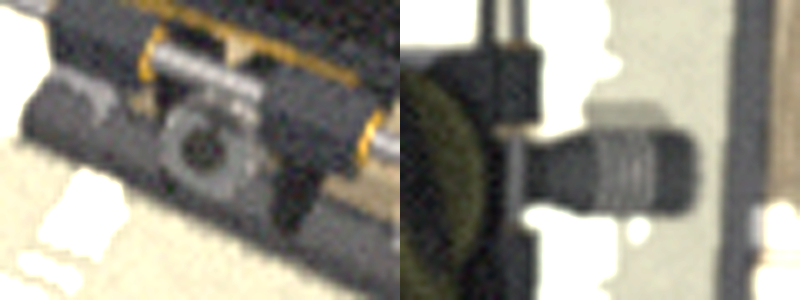

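Run:
```python
from h import *
g=np.array([.4978,.1424,.186]);x=np.array([.038,.999,0])
for s in (74,80,86,92,98):
  for th in (15,22,29,36):
    t=np.radians(th);a=x*np.cos(t)+[0,0,np.sin(t)];n=np.array([0,0,np.cos(t)])-x*np.sin(t)
    P=lambda z,r:g+a*(z-s)/1000+n*r
    print(s,th,"tail",proj("side",P(130,0))[0].round(1),"lens",max(proj("top",P(0,.017))[0,0],proj("top",P(0,-.017))[0,0]).round(1),"head end",proj("top",P(45,.017))[0,0].round(1),"hnd",proj("top",P(56,.013))[0,0].round(1))
```

```text
74 15 tail [275.  242.7] lens 224.5 head end 206.2 hnd 201.4
74 22 tail [275.6 239.7] lens 224.5 head end 206.7 hnd 201.9
74 29 tail [276.4 236.5] lens 224.0 head end 207.1 hnd 202.3
74 36 tail [277.4 233.1] lens 223.0 head end 207.3 hnd 202.5
80 15 tail [276.4 240.8] lens 226.9 head end 208.7 hnd 203.9
80 22 tail [277.  238.1] lens 226.8 head end 209.1 hnd 204.3
80 29 tail [277.7 235.3] lens 226.2 head end 209.4 hnd 204.6
80 36 tail [278.5 232.3] lens 225.1 head end 209.4 hnd 204.7
86 15 tail [277.8 238.9] lens 229.3 head end 211.1 hnd 206.4
86 22 tail [278.2 236.6] lens 229.1 head end 211.5 hnd 206.7
86 29 tail [278.9 234.1] lens 228.3 head end 211.7 hnd 206.9
86 36 tail [279.6 231.5] lens 227.1 head end 211.5 hnd 206.8
92 15 tail [279.1 237.1] lens 231.7 head end 213.6 hnd 208.8
92 22 tail [279.5 235.1] lens 231.4 head end 213.9 hnd 209.1
92 29 tail [280.1 232.9] lens 230.5 head end 213.9 hnd 209.2
92 36 tail [280.7 230.7] lens 229.1 head end 213.7 hnd 209.0
98 15 tail [280.4 235.3] lens 234.1 head end 216.0 hnd 211.3
98 22 tail [280.8 233.6] lens 233.7 head end 216.3 hnd 211.5
98 29 tail [281.3 231.8] lens 232.7 head end 216.2 hnd 211.4
98 36 tail [281.8 229.9] lens 231.1 head end 215.8 hnd 211.1
```

The lens end reads as sloping about 40°. The wind-up in the pads sprang back when the torch lifted. I will turn back, look at it in profile, and redo the lay-down with a relaxed grip before clamping.

Call:
send_rows(
  increments=[
    {"tx":0,"ty":0,"tz":0,"roll":-0.174},
    {"tx":0,"ty":0,"tz":0,"roll":-0.174},
    {"tx":0,"ty":0,"tz":0,"roll":-0.174},
    {"tx":0,"ty":0,"tz":0,"roll":-0.174},
    {"tx":0,"ty":0,"tz":0,"roll":-0.174},
    {"tx":0,"ty":0,"tz":0,"roll":-0.174},
    {"tx":0,"ty":0,"tz":0,"roll":-0.174},
    {"tx":0,"ty":0,"tz":0,"roll":-0.174},
    {"tx":0,"ty":0,"tz":0,"roll":-0.174},
    {"tx":0,"ty":0,"tz":0,"roll":-0.174},
    {"tx":-0.018,"ty":0,"tz":0,"roll":0},
    {"tx":-0.018,"ty":0,"tz":0.02,"roll":0},
    {"tx":0,"ty":0,"tz":0.02,"roll":0},
    {"tx":0,"ty":0,"tz":0.02,"roll":0},
    {"tx":0,"ty":0,"tz":0.02,"roll":0},
    {"tx":0,"ty":0,"tz":0.015,"roll":0},
    {"tx":0,"ty":0,"tz":0,"roll":0},
  ],
  force=50,
)

```text
time: 17.9
tool_pos: [0.5324, 0.1468, 0.0928]
orientation: [-3.141, -0.002, -3.011]
contact_force: [-0.5, 0.6, -2.0]
gripper_width: 0.0241
gripper_force: 50.1
```

Run:
```python
from h import *
import cv2
im=viewer.grab_frame("side")[...,::-1].copy();cv2.imwrite('pics/side6.png',im)
s=robot.sense();print(s['time'],s['tool_pos'],s['contact_force'],s['orientation'])
g=s['tool_pos']-[0,0,.003]
u,v=proj("side",g)[0].astype(int);print(u,v)
x0,y0=u-60,v-45
cv2.imwrite('pics/g6.png',cv2.convertScaleAbs(cv2.resize(im[y0:y0+90,x0:x0+120],(800,600),interpolation=cv2.INTER_CUBIC),alpha=2,beta=10))
yaw=s['orientation'][2];x=np.array([np.cos(yaw),np.sin(yaw),0])
for th in (15,30,45,60):
    t=np.radians(th);a=x*np.cos(t)+[0,0,np.sin(t)]
    print(th,[((proj("side",g+a*z)[0]-[x0,y0])*800/120).round().tolist() for z in (-.096,.034)])
```

```text
17.95 [0.53314723 0.14706794 0.09382028] [-0.40389883  0.20892667 -1.42564183] [-3.14133984e+00 -5.24931189e-04 -3.01094771e+00]
268 249
15 [[125.0, 273.0], [507.0, 313.0]]
30 [[156.0, 321.0], [498.0, 295.0]]
45 [[203.0, 366.0], [481.0, 277.0]]
60 [[261.0, 406.0], [459.0, 261.0]]
```

View pics/g6.png

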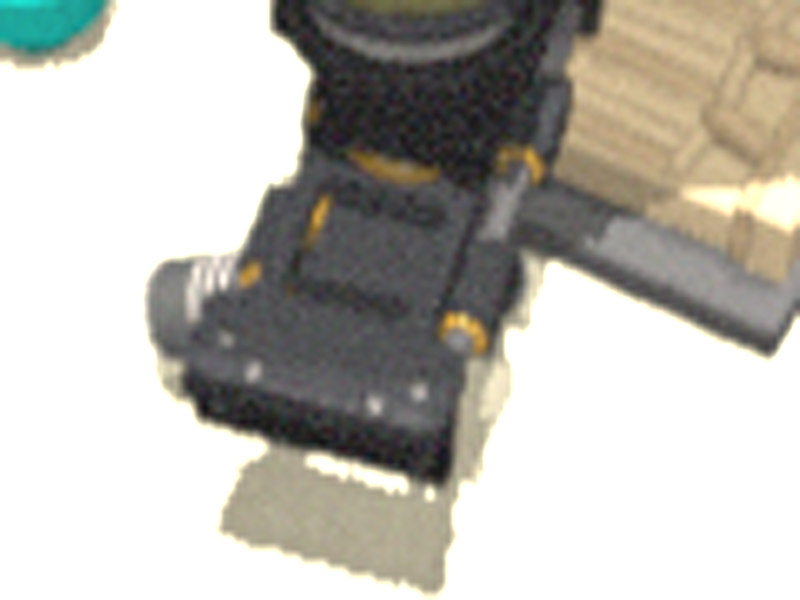

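The profile view shows the lens end at about (165,310), which means a slope near 27–30°. I press a little lower with a light grip, let the pads relax, then clamp.

Call:
send_rows(
  increments=[
    {"tx":0,"ty":0,"tz":0.0145,"roll":0},
    {"tx":0.001,"ty":0,"tz":0.0145,"roll":0},
    {"tx":0.005,"ty":0,"tz":0.006,"roll":0},
    {"tx":0.005,"ty":0,"tz":0.006,"roll":0},
    {"tx":0.005,"ty":0,"tz":0.006,"roll":0},
    {"tx":0.004,"ty":0,"tz":0.005,"roll":0},
    {"tx":0,"ty":0,"tz":0,"roll":0},
  ],
  force=10,
)

```text
time: 18.82
tool_pos: [0.513, 0.1445, 0.0414]
orientation: [-3.141, -0.001, -3.011]
contact_force: [-1.4, -0.3, 0.9]
gripper_width: 0.0251
gripper_force: 10.0
```

Call:
send_rows(
  increments=[
    {"tx":0,"ty":0,"tz":0,"roll":0},
    {"tx":0,"ty":0,"tz":0,"roll":0},
  ],
  force=4,
)

```text
time: 19.08
tool_pos: [0.5139, 0.1446, 0.0422]
orientation: [3.142, 0.001, -3.011]
contact_force: [-1.3, 0.1, -0.2]
gripper_width: 0.0256
gripper_force: 4.0
```

Call:
send_rows(
  increments=[
    {"tx":0,"ty":0,"tz":0,"roll":0},
    {"tx":0,"ty":0,"tz":0,"roll":0},
    {"tx":0,"ty":0,"tz":0,"roll":0},
  ],
  force=60,
)

```text
time: 19.45
tool_pos: [0.5137, 0.1446, 0.0421]
orientation: [3.141, 0.001, -3.011]
contact_force: [-0.2, -0.4, 0.1]
gripper_width: 0.0241
gripper_force: 60.0
```

Call:
send_rows(
  increments=[
    {"tx":0,"ty":0,"tz":-0.005,"roll":0},
    {"tx":0,"ty":0,"tz":-0.01,"roll":0},
    {"tx":0,"ty":0,"tz":-0.015,"roll":0},
    {"tx":0,"ty":0,"tz":-0.015,"roll":0},
    {"tx":0,"ty":0,"tz":-0.015,"roll":0},
    {"tx":0,"ty":0,"tz":-0.015,"roll":0},
    {"tx":0,"ty":0,"tz":-0.005,"roll":0},
    {"tx":0,"ty":0,"tz":0,"roll":0},
  ],
)

```text
time: 20.45
tool_pos: [0.5135, 0.1446, 0.1223]
orientation: [3.141, 0.001, -3.011]
contact_force: [0.3, -0.3, -2.2]
gripper_width: 0.024
gripper_force: 60.0
```

Run:
```python
from h import *
import cv2
im=viewer.grab_frame("side")[...,::-1].copy();cv2.imwrite('pics/side7.png',im)
s=robot.sense();print(s['time'],s['tool_pos'],s['contact_force'])
g=s['tool_pos']-[0,0,.003]
u,v=proj("side",g)[0].astype(int)
x0,y0=u-60,v-45
big=cv2.convertScaleAbs(cv2.resize(im[y0:y0+90,x0:x0+120],(800,600),interpolation=cv2.INTER_CUBIC),alpha=2,beta=10)
yaw=s['orientation'][2];x=np.array([np.cos(yaw),np.sin(yaw),0]);yv=np.array([-x[1],x[0],0])
for i,th in enumerate((10,20,30)):
    t=np.radians(th);a=x*np.cos(t)+[0,0,np.sin(t)];n=np.cross(a,yv)
    for z,r in ((-.096,.017),(.034,.013)):
        ring=[g+a*z+r*(np.cos(f)*yv+np.sin(f)*n) for f in np.linspace(0,6.28,40)]
        q=(proj("side",np.array(ring))-[x0,y0]+.5)*800/120
        cv2.polylines(big,[q.astype(np.int32)],True,[(255,0,0),(0,200,0),(0,0,255)][i],1)
cv2.imwrite('pics/g7.png',big)
```

```text
20.5 [0.513167   0.14450719 0.1217749 ] [-0.16140017 -0.62132801 -2.52354117]
```

View pics/g7.png

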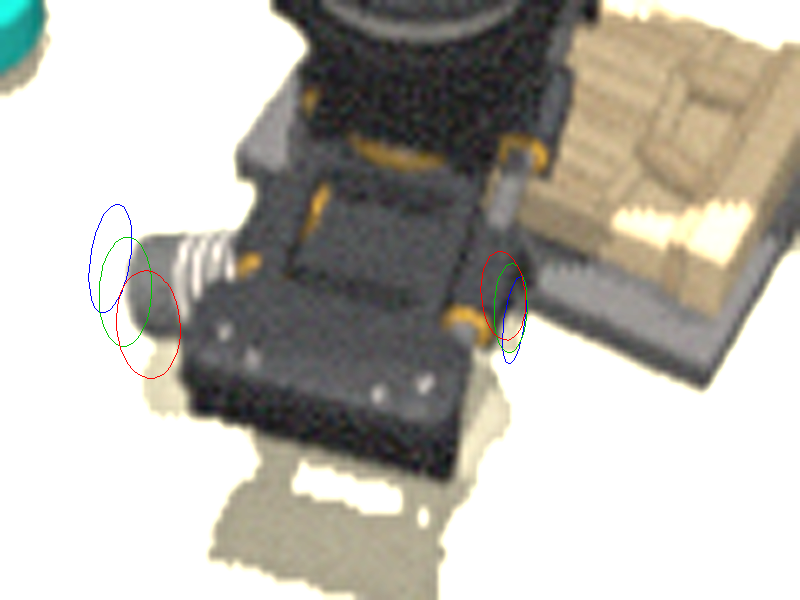

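Lens end at about (145,286) and tail edge at about (533,290): the slope is about 17° and the grip is about 89 mm from the lens. I turn it and move to a spot above the final position, then check.

Call:
send_rows(
  increments=[
    {"tx":0,"ty":0,"tz":-0.015,"roll":0.145},
    {"tx":0,"ty":0,"tz":-0.02,"roll":0.145},
    {"tx":0,"ty":0,"tz":-0.015,"roll":0.145},
    {"tx":0,"ty":0,"tz":0,"roll":0.145},
    {"tx":0,"ty":0,"tz":0,"roll":0.145},
    {"tx":0,"ty":0,"tz":0,"roll":0.145},
    {"tx":0,"ty":0,"tz":0,"roll":0.145},
    {"tx":0,"ty":0,"tz":0,"roll":0.145},
    {"tx":0,"ty":0,"tz":0,"roll":0.145},
    {"tx":0,"ty":0,"tz":0,"roll":0.145},
    {"tx":0,"ty":0,"tz":0,"roll":0.145},
    {"tx":0,"ty":0,"tz":0,"roll":0.145},
    {"tx":0.011,"ty":0.011,"tz":0,"roll":0},
    {"tx":0.011,"ty":0.011,"tz":0,"roll":0},
    {"tx":0,"ty":0,"tz":0.02,"roll":0},
    {"tx":0,"ty":0,"tz":0.02,"roll":0},
    {"tx":0,"ty":0,"tz":0.015,"roll":0},
    {"tx":0,"ty":0,"tz":0,"roll":0},
    {"tx":0,"ty":0,"tz":0,"roll":0},
  ],
)

```text
time: 22.88
tool_pos: [0.5369, 0.1659, 0.1176]
orientation: [3.141, -0.0, 1.532]
contact_force: [-0.2, 0.1, -2.1]
gripper_width: 0.0244
gripper_force: 60.0
```

```bash
cat > v.py <<'E'
from h import *
import cv2,sys
s=robot.sense();print(s['time'],s['tool_pos'],s['contact_force'],s['orientation'])
o=[];car=np.array([.528,-.0135,.048])
for c in C:
    im=viewer.grab_frame(c)[...,::-1].copy();cv2.imwrite(f'pics/{c}8.png',im)
    g=s['tool_pos']-[0,0,.003]
    u,v=proj(c,g+[0,-.05,0])[0].astype(int)
    w,h=(80,100);x0,y0=u-w//2,v-h//2;k=400/w
    big=cv2.convertScaleAbs(cv2.resize(im[y0:y0+h,x0:x0+w],(400,500),interpolation=cv2.INTER_CUBIC),alpha=2,beta=10)
    yaw=s['orientation'][2];x=np.array([np.cos(yaw),np.sin(yaw),0]);yv=np.array([-x[1],x[0],0])
    for i,th in enumerate((10,18,26)):
        t=np.radians(th);a=x*np.cos(t)+[0,0,np.sin(t)];n=np.cross(a,yv)
        for z,r in ((-.089,.017),(-.044,.017),(.041,.013)):
            ring=np.array([g+a*z+r*(np.cos(f)*yv+np.sin(f)*n) for f in np.linspace(0,6.28,40)])
            if z==-.044 and i!=1: continue
            cv2.polylines(big,[((proj(c,ring)-[x0,y0]+.5)*k).astype(np.int32)],True,[(255,0,0),(0,200,0),(0,0,255)][i],1)
    q=((proj(c,car)[0]-[x0,y0]+.5)*k).astype(int);cv2.circle(big,tuple(map(int,q)),5,(255,0,255),2)
    o.append(big)
cv2.imwrite('pics/g8.png',np.hstack(o))
E
python3 v.py
```

```text
22.875 [0.53689621 0.16591741 0.11755798] [-0.22094169  0.10051561 -2.06707064] [ 3.14059662e+00 -3.92618732e-04  1.53221182e+00]
```

View pics/g8.png

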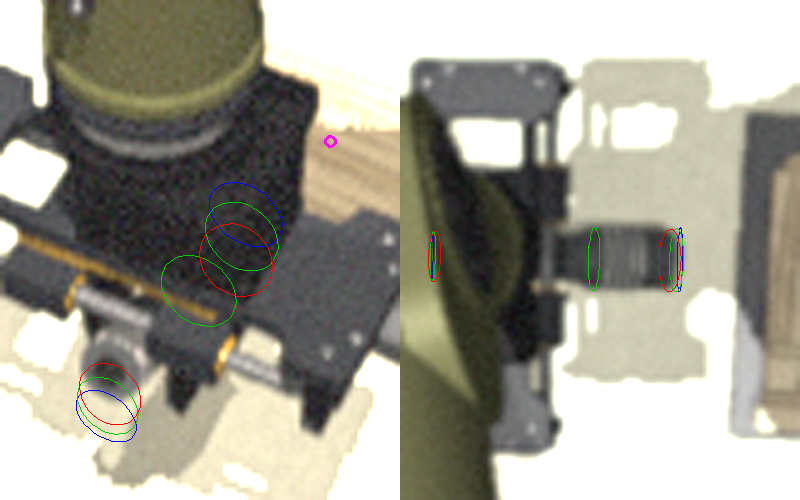

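All ten pictures are used. g8 shows the tail at about (115,352) in the side half and the lens edge at about x=668 in the top half, so the torch sits higher in the fingers than assumed. I fit its pose numerically to these observations.

```bash
cat > f.py <<'E'
from h import *
from scipy.optimize import least_squares
# tool states: profile (side7) and now
def orient(yaw): return np.array([np.cos(yaw),np.sin(yaw),0])
gA=np.array([.51317,.14451,.11877]);xA=orient(-3.011)
gB=np.array([.5369,.1659,.11456]);xB=orient(1.5322)
F=np.linspace(0,2*np.pi,60)
def ring(g,x,p,z,r):
    ax,az,th,dy=p; a=x*np.cos(th)+[0,0,np.sin(th)]; y=np.array([-x[1],x[0],0]);n=np.cross(a,y)
    L=g+x*ax+np.array([0,0,az])+dy*y   # lens centre offset
    return L+a*z+r*(np.cos(F)[:,None]*y+np.sin(F)[:,None]*n)
ua=proj("side",gA)[0].astype(int)-[60,45]
A=lambda q:(np.array(q)*120/800)+ua-.5
us=proj("side",gB+[0,-.05,0])[0].astype(int)-[40,50];ut=proj("top",gB+[0,-.05,0])[0].astype(int)-[40,50]
S=lambda q:np.array(q)/5+us-.5
T=lambda q:np.array(q)/5+ut-.5
def res(p):
    l=proj("side",ring(gA,xA,p,0,.017));t=proj("side",ring(gA,xA,p,.13,.013));h=proj("side",ring(gA,xA,p,.045,.017))
    r=[l[:,0].min()-A([130,0])[0], l[:,1].min()-A([0,236])[1], l[:,1].max()-A([0,338])[1],.5*(t[:,0].max()-A([535,0])[0])]
    tc=proj("side",ring(gB,xB,p,.13,.013)).mean(0); r+=list(tc-S([115,352]))
    lt=proj("top",ring(gB,xB,p,0,.017)); r+=[lt[:,0].max()-T([270,0])[0], lt[:,1].mean()-T([0,258])[1]]
    r+=[.5*(proj("top",ring(gB,xB,p,.045,.017))[:,0].max()-T([206,0])[0])]
    return r
f=least_squares(res,[-.085,-.03,.35,0],loss="soft_l1")
ax,az,th,dy=f.x;print("lens off",f.x[:2].round(4),"theta",np.degrees(th).round(1),"dy",dy.round(4),"res",np.array(res(f.x)).round(1))
J=f.jac;print("sd@1px",np.sqrt(np.diag(np.linalg.inv(J.T@J))).round(4))
s=robot.sense();g=s['tool_pos']-[0,0,.003];x=orient(s['orientation'][2]);y=np.array([-x[1],x[0],0])
L=g+x*ax+np.array([0,0,az])+dy*y;a=x*np.cos(th)+[0,0,np.sin(th)];car=np.array([.528,-.0135,.048])
want=car+.1*a
print("lens",L.round(4),"carv along",((car-L)@-a).round(4),"perp",np.linalg.norm(np.cross(car-L,a)).round(4),"move tx,ty,tz",((want-L)@x).round(4),(-(want-L)@y).round(4),(-(want-L)[2]).round(4))
E
python3 f.py
python3 - <<'E'
from h import *
viewer.grab_frame("top")
print([(round(d['score'],2),d['box']) for d in finder.cut_out("top","torch")]); viewer.grab_frame("side");print([(round(d['score'],2),d['box']) for d in finder.cut_out("side","torch")])
E
```

```text
lens off [-0.0772 -0.025 ] theta 31.6 dy -0.0 res [ 0.1 -0.4  0.7  0.8 -0.2 -0.2  1.3  0.5 -0.7]
sd@1px [0.002  0.0032 0.0276 0.0015]
lens [0.534  0.0888 0.0899] carv along 0.1092 perp 0.0182 move tx,ty,tz -0.0173 -0.0021 -0.0105
[(0.67, [201.0, 223.1, 223.4, 239.4])]
[(0.48, [247.8, 236.4, 262.7, 258.2])]
```

The fit residuals are within about 1 px. The slope is 31.6° and the lens is 77 mm ahead of the grasp point and 25 mm below it. That also agrees with bench contact during the press. The bench below is free here, so I press once more to bring the slope nearer 20°.

Call:
send_rows(
  increments=[
    {"tx":0,"ty":0,"tz":0.0175,"roll":0},
    {"tx":0,"ty":0,"tz":0.0175,"roll":0},
    {"tx":0,"ty":0,"tz":0.0175,"roll":0},
    {"tx":0,"ty":0,"tz":0.0175,"roll":0},
    {"tx":0,"ty":0,"tz":0,"roll":0},
  ],
)

```text
time: 23.8
tool_pos: [0.5348, 0.1651, 0.0449]
orientation: [-3.138, 0.002, 1.532]
contact_force: [-0.7, -0.3, -2.0]
gripper_width: 0.0237
gripper_force: 60.0
```

Call:
send_rows(
  increments=[
    {"tx":0.002,"ty":0,"tz":0.006,"roll":0},
    {"tx":0.003,"ty":0,"tz":0.006,"roll":0},
    {"tx":0.003,"ty":0,"tz":0.006,"roll":0},
    {"tx":0,"ty":0,"tz":0,"roll":0},
  ],
  force=15,
)

```text
time: 24.3
tool_pos: [0.5368, 0.1745, 0.029]
orientation: [3.141, -0.0, 1.533]
contact_force: [-0.8, 1.9, 0.7]
gripper_width: 0.0258
gripper_force: 15.0
```

Call:
send_rows(
  increments=[
    {"tx":0,"ty":0,"tz":0,"roll":0},
    {"tx":0,"ty":0,"tz":0,"roll":0},
  ],
  force=5,
)

```text
time: 24.55
tool_pos: [0.5367, 0.1733, 0.0291]
orientation: [3.141, 0.0, 1.531]
contact_force: [0.1, 1.0, 0.7]
gripper_width: 0.0254
gripper_force: 5.0
```

Call:
send_rows(
  increments=[
    {"tx":0,"ty":0,"tz":0,"roll":0},
    {"tx":0,"ty":0,"tz":0,"roll":0},
    {"tx":0,"ty":0,"tz":0,"roll":0},
    {"tx":0,"ty":0,"tz":-0.006,"roll":0},
    {"tx":0,"ty":0,"tz":-0.012,"roll":0},
    {"tx":0,"ty":0,"tz":-0.0175,"roll":0},
    {"tx":-0.004,"ty":0,"tz":-0.0175,"roll":0},
    {"tx":-0.004,"ty":0,"tz":-0.0175,"roll":0},
    {"tx":0,"ty":0,"tz":-0.0175,"roll":0},
    {"tx":0,"ty":0,"tz":0,"roll":0},
    {"tx":0,"ty":0,"tz":0,"roll":0},
  ],
  force=60,
)

```text
time: 25.92
tool_pos: [0.5358, 0.1658, 0.1166]
orientation: [-3.141, 0.0, 1.532]
contact_force: [-0.2, 0.3, -1.8]
gripper_width: 0.0243
gripper_force: 60.0
```

```bash
cat > t.py <<'E'
from f import *
import cv2
s=robot.sense();print(s['time'],s['tool_pos'],s['contact_force'],s['gripper_width'])
D={}
for c,(u,v),(w,h) in (("side",S([115,352]),(14,12)),("top",T([245,258]),(24,22))):
    im=viewer.grab_frame(c)[...,::-1];cv2.imwrite(f'pics/{c}9.png',im);old=cv2.imread(f'pics/{c}8.png')
    k=8;x0,y0=int(u-w/2),int(v-h/2)
    up=lambda i:cv2.resize(np.ascontiguousarray(i),None,fx=k,fy=k,interpolation=cv2.INTER_CUBIC)
    t=up(old[y0:y0+h,x0:x0+w]);m=10
    r=cv2.matchTemplate(up(im[y0-m:y0+h+m,x0-m:x0+w+m]),t,cv2.TM_CCOEFF_NORMED)
    _,sc,_,loc=cv2.minMaxLoc(r);D[c]=np.array(loc)/k-m;print(c,"shift",D[c],round(sc,2))
    print([(round(d['score'],2),np.round(d['box'],1)) for d in finder.cut_out(c,"torch")])
print("pred for theta,offsets:")
g=s['tool_pos']-[0,0,.003]
base=f.x
def pred(p):
    tc=proj("side",ring(g,xB,p,.13,.013)).mean(0);lt=proj("top",ring(g,xB,p,0,.017))[:,0].max()
    return tc,lt
tb=proj("side",ring(gB,xB,base,.13,.013)).mean(0);lb=proj("top",ring(gB,xB,base,0,.017))[:,0].max()
# unknown rotation d about pivot + slide: fit theta, lens offset; bench contact at press (TCP z .029) as soft constraint
def rs(p):
    tc,lt=pred([p[0],p[1],p[2],0])
    return np.r_[tc-tb-D["side"],lt-lb-D["top"][0],(.026+p[1]-.017*np.cos(p[2]))/.004]
q=least_squares(rs,base[:3]);print("new",q.x[:2].round(4),np.degrees(q.x[2]).round(1),q.fun.round(2))
ax,az,th=q.x;x=xB;y=np.array([-x[1],x[0],0])
L=g+x*ax+np.array([0,0,az]);a=x*np.cos(th)+[0,0,np.sin(th)]
want=car+.1*a
print("lens",L.round(4),"along",((car-L)@-a).round(4),"perp",np.linalg.norm(np.cross(car-L,a)).round(4),"move",((want-L)@x).round(4),(-(want-L)@y).round(4),(-(want-L)[2]).round(4))
E
python3 t.py
```

```text
lens off [-0.0772 -0.025 ] theta 31.6 dy -0.0 res [ 0.1 -0.4  0.7  0.8 -0.2 -0.2  1.3  0.5 -0.7]
sd@1px [0.002  0.0032 0.0276 0.0015]
lens [0.5329 0.0886 0.0886] carv along 0.1084 perp 0.0191 move tx,ty,tz -0.0171 -0.0009 -0.0118
25.925 [0.53584467 0.16576441 0.11664856] [-0.18523764  0.28428975 -1.75850445] 0.024263629178170865
side shift [0.125 1.5  ] 0.83
[]
top shift [0.625 0.625] 0.98
[(0.77, array([200.7, 222.1, 223.6, 236.8]))]
pred for theta,offsets:
new [-0.0821 -0.0107] 24.5 [-0.22 -0.04  0.1  -0.04]
lens [0.5327 0.0837 0.103 ] along 0.1113 perp 0.0097 move -0.0063 -0.0009 0.0135
```

Call:
send_rows(
  increments=[
    {"tx":-0.003,"ty":0,"tz":0.006,"roll":0},
    {"tx":-0.003,"ty":0,"tz":0.006,"roll":0},
    {"tx":0,"ty":0,"tz":0.001,"roll":0},
    {"tx":0,"ty":0,"tz":0,"roll":0},
    {"tx":0,"ty":0,"tz":0,"roll":0},
    {"tx":0,"ty":0,"tz":0,"roll":0},
  ],
)

```text
time: 26.88
tool_pos: [0.5362, 0.1598, 0.1042]
orientation: [3.141, -0.0, 1.532]
contact_force: [1.1, 0.4, -1.6]
gripper_width: 0.0244
gripper_force: 60.0
```

Run:
```python
from rig import robot
s=robot.sense();print(s['time'],s['tool_pos'],s['contact_force'],s['gripper_force'],abs(s['qvel']).max())
print(robot.sign_off())
```

```text
26.875 [0.53618011 0.15981772 0.10423063] [ 1.09672295  0.37669396 -1.57612417] 60.01196086406708 0.0016780553381944082
the job is handed in; nothing more can be done
None
```

I handed the job in at about 27 s with the torch held still beside the fragment: by my camera fit it slopes down about 24°, square to the folds, with the lens about 10 cm from the carving middle; sign-off returned no verdict.

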